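Make up two riveting kits

ROBOT

A 6-joint arm with a two-finger parallel gripper is mounted at the origin on the work surface. World frame = base frame: x ahead of the robot, y to its left, z up, the work surface at z = 0. Lengths are in m, angles in rad, forces in N, time in s.
With the tool pointing down it reaches from about 0.2 to 0.875 m from the base axis. Payload 3.4 kg.
Tool frame: the origin (TCP) lies between the finger pads; the fingertips stand 11 mm ahead of it and the grasp point (between the pads) lies 8 mm behind it; x points along the fingers, z is the direction in which the jaws open and shut, and the axes are right-handed (so a half turn about x gives the same grasp; the last joint's range is limited). The gripper opens to 94 mm and grips with 3 to 60 N. Pads are 16 mm wide; open, the fingers measure 119 mm over their backs; the gripper's body (75 mm by 177 mm) begins 78 mm behind the grasp point.
Start: joints at [-1.362, 0.276, 1.505, -0, 1.361, -0.121], TCP at [0.186, -0.544, 0.216] pointing down, gripper open.
Joint ranges: [-2.89, 2.89], [-0.75, 2.08], [0.22, 2.7], [-1.18, 4.32], [0.11, 2.71], [-2.7, 2.7]. Speed limits (rad/s): [2.57, 2.57, 3.14, 3.14, 3.14, 3.14].

INTERFACE

Orientations are given as a rotation vector (axis times angle).
In Python, from rig import manip gives the robot as it stands. The module is installed in compiled form; this text tells all that it offers.
- The arm moves only by the tool apply_moves, never from a script. Its argument "series" is a list of rows, each a list of 7 numbers: the opening, from -1 (shut) to 1 (fully open), then the shift along the tool's x, y, z in units of 300 mm (1.0 is 300 mm), then the turn, a rotation vector about the tool's x, y, z in units of 60 degrees (1.0 is 60 degrees). In form: [[jaw, tx, ty, tz, wx, wy, wz], ...]. A call has 1 to 20 rows; each row is the pose to reach, as a shift and turn from the pose measured when the call began, along the tool's axes at that moment; what a row does not reach only later rows make up. A row lasts 1/8 s, in which the tool goes at most 62.5 mm and 10.7 degrees, less where a joint would pass 70% of its speed; a pose out of reach is approached as far as the arm can. A call with a number of a shift or a turn outside -1 to 1 is refused whole. A call with a gripper value outside its range is refused whole. The fingers move at their own pace and stop on an object; "grip_force" is the grip in N (left out, the last holds). Time passes only in rows, so rows that repeat a pose let the fingers close. It gives the time, the measured TCP pose, the force and the opening at its end, in the units of the state.
- manip.read_state(): the state, without advancing time (a new reading comes with each control period).
- manip.capture(name): name is "scene" or "top"; returns a dict with "color" (400x640x3 uint8, red, green, blue), "range_z" (400x640 float32, m along the optical axis (not along the pixel's ray), 0 where there is no reading), "intrinsics" (3x3 intrinsics, pixels), "R" (3x3) and "t" (3): a world point X has camera coordinates R X + t. Camera axes: x right, y down, z forward; pixel columns grow to the right and rows downward; lengths in m; the calibration is good to about 2 mm. A picture is of the moment at which its call begins.
- manip.job_done(): hands the job in, once; it reports no verdict.
Trained networks look in a picture, given as the dict that the camera call returned (one of the last four; its "shot" number tells which), for a name from the list of things; names that differ only in an ending like _2 or _b are one class to them, and where a whole thing is asked for, a point or a joint stands for the part that bears it (a point fixed in the world has none). Each returns a list of dicts, best first, with "p" (0 to 1); they miss things now and then, are a little off and sometimes report something else, mostly with a low value. They report only what shows in the picture. A call takes as long as a camera call. They do not tell look-alikes from the thing itself.
- manip.masks_of(picture, name): "region" (400x640 bool, what is visible of it) and "extent" ([centre column, centre row, width, height] in pixels, round what is visible of it).
The state is a dict: "clock": time; "q": joint angles; "qvel": joint speeds; "effort": joint torques, N m; "position": TCP position; "eef_rot": TCP orientation; "wrist_force": force on the tool from outside, world axes, zero at the start; "ft_torque": the same for the moment, N m; "finger_gap": finger opening in m.
Only numpy, scipy, OpenCV 4.12 (cv2) and the standard library are available. Lean on these libraries where they do the work, as an engineer would, in place of code of your own. Each camera call takes 0.05 s, during which the arm holds its last target.

TASK

Make up the two riveting kits from the stock lying on the bench: the copper-coloured fastener, the red-lidded jar and the steel bucking bar go in the yellow tray; the silver fastener and the green-lidded jar go in the blue tray. Set each thing down flat on the white outline of its kind in its tray, centred and lengthwise along the outline (either way round), with the jars upright on their bases. Leave the black fastener and the white-lidded jar where they are.

Things in the scene. Friction and masses are not known exactly. Their poses are not given: they have to be found in the camera images.
- copper_fastener_mid (a point): copper-coloured spring fastener lying on its side: round barrel 16 mm in diameter and 44 mm long between two 18 mm square collars, with a short steel stub at each end, 78 mm over all and 18 mm high. Point at the centre of the barrel, 9 mm above what it lies on; x runs along its length, z up as it lies at the start
- silver_fastener_mid (a point): silver-coloured spring fastener lying on its side: round barrel 16 mm in diameter and 44 mm long between two 18 mm square collars, with a short steel stub at each end, 78 mm over all and 18 mm high. Point at the centre of the barrel, 9 mm above what it lies on; x runs along its length, z up as it lies at the start
- black_fastener_mid (a point): black spring fastener lying on its side: round barrel 16 mm in diameter and 44 mm long between two 18 mm square collars, with a short steel stub at each end, 78 mm over all and 18 mm high. Point at the centre of the barrel, 9 mm above what it lies on; x runs along its length, z up as it lies at the start. Not part of any kit
- red_jar_mid (a point): round clear rivet jar with a red lid, standing upright, 42 mm in diameter and 48 mm high. Point at its centre, 24 mm above its underside; z up
- green_jar_mid (a point): round clear rivet jar with a green lid, standing upright, 42 mm in diameter and 48 mm high. Point at its centre, 24 mm above its underside; z up
- white_jar_mid (a point): round clear rivet jar with a white lid, standing upright, 42 mm in diameter and 48 mm high. Point at its centre, 24 mm above its underside; z up. Not part of any kit
- bar_mid (a point): bucking bar: plain steel block 75 x 30 x 28 mm (along its x, y, z), about 0.5 kg, lying flat. Point at its centre, 14 mm above its underside
- yellow_tray: yellow kit tray, 290 mm long: low open tray fixed to the bench, 120 mm wide (y), walls 4 mm thick and 12 mm high over all, floor 4 mm thick. Origin at the centre of its underside; x runs along its length, z up. Flat white outlines on its centre line: 21 mm wide fastener shape at x = -80 mm, disc for the jar at x = 0, 40 mm wide oblong for the bar at x = +80 mm; fastener and bar lie along the tray's y
- blue_tray: blue kit tray, 210 mm long: low open tray fixed to the bench, 120 mm wide (y), walls 4 mm thick and 12 mm high over all, floor 4 mm thick. Origin at the centre of its underside; x runs along its length, z up. Flat white outlines on its centre line: 21 mm wide fastener shape at x = -42 mm, its length along the tray's y, and disc for the jar at x = +42 mm
There are look-alikes about, which are no part of the job. What is shaped like the part that bears green_jar_mid but purple is not meant.

How it is judged:
By the outcome, as a careful person would: the job done as asked, in the order asked, and still so for the second after the job is handed in, with the robot touching nothing.
It also fails if it takes over 128 s, if anything falls off the work surface, if the arm or the gripper's body presses on something with over 40 N, if the wrist force passes 120 N, or if a joint passes its speed limit or range.

## Working session

There is one attempt and no reset: what is moved stays moved. The work goes in short steps, Python scripts to look and compute and a tool call to move; the robot and the scene stay as the last step left them, time stands still between calls to the robot, and variables do not carry over. Pictures are saved under pics/ and viewed, and the job is handed in when it is done.

Besides the shell and the picture viewer there is one more tool, called after "Emit:" as name([rows], argument=value, ...), one row to a line, values as JSON. apply_moves: Moves the arm, as the interface text tells. Its arguments: {"type":"object","properties":{"series":{"type":"array","items":{"type":"array","items":{"type":"number","minimum":-1,"maximum":1}}},"grip_force":{"type":"number"}},"required":["series"]}

```bash
mkdir -p pics; ls
python3 - <<'E'
from rig import manip
import cv2,numpy as np
s=manip.read_state()
for k,v in s.items(): print(k,np.round(v,4))
for n in("scene","top"):
    c=manip.capture(n); cv2.imwrite(f"pics/{n}0.png",c["color"][...,::-1]); print(n,c["intrinsics"].round(1).tolist(),c["R"].round(4).tolist(),c["t"].round(4).tolist())
E
```

```text
pics
clock 0.0
q [-1.362   0.2766  1.5061 -0.      1.3607 -0.121 ]
qvel [ 0.001   0.0017 -0.0006 -0.0009 -0.0016 -0.    ]
effort [ 2.00000e-04 -4.04574e+01 -2.37225e+01  7.04000e-02  3.46000e-02
 -1.00000e-04]
position [ 0.1861 -0.5435  0.2156]
eef_rot [ 0.9641  1.3488 -0.962 ]
wrist_force [ 1.5045 -0.44    0.3238]
ft_torque [-0.0331 -0.0891  0.0124]
finger_gap 0.0941
scene [[469.4, 0.0, 322.6], [0.0, 469.4, 204.4], [0.0, 0.0, 1.0]] [[0.5173, 0.8558, 0.0002], [0.6397, -0.3865, -0.6644], [-0.5685, 0.3438, -0.7474]] [-0.2474, -0.2828, 1.1934]
top [[406.8, 0.0, 319.3], [0.0, 406.8, 196.5], [0.0, 0.0, 1.0]] [[0.0256, -0.9992, 0.03], [-0.9974, -0.0276, -0.0666], [0.0674, -0.0282, -0.9973]] [-0.0174, 0.497, 0.8161]
```

View pics/scene0.png

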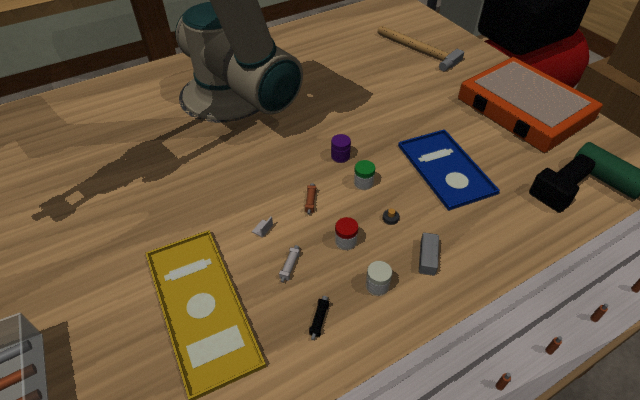

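View pics/top0.png

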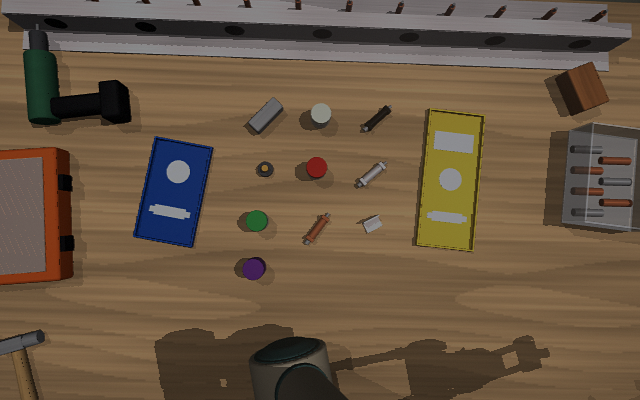

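The top view shows:

| Item | Pixel (column, row) |
|---|---|
| Copper fastener | (316,229) |
| Silver fastener | (371,175) |
| Black fastener | (376,119) |
| Red jar | (316,168) |
| Green jar | (257,221) |
| White jar | (320,114) |
| Purple look-alike jar | (254,268) |
| Steel bar | (265,116) |
| Distractors: grey clip and black ring | (372,224) and (265,169) |
| Yellow tray | (450,180) |
| Blue tray | (174,192) |

Next I'll measure these positions.

```bash
cat > h.py <<'E'
import numpy as np,cv2
def world(c,u,v,z):
    """ray-plane z"""
    K,R,t=c["intrinsics"],c["R"],c["t"]
    d=R.T@np.linalg.inv(K)@np.array([u,v,1.]); o=-R.T@t
    return o+d*(z-o[2])/d[2]
def cloud(c,m):
    v,u=np.nonzero(m&(c["range_z"]>0)); z=c["range_z"][v,u]
    K=c["intrinsics"]; P=np.stack([(u-K[0,2])*z/K[0,0],(v-K[1,2])*z/K[1,1],z],1)
    return (P-c["t"])@c["R"], c["color"][v,u]
def rect(P):
    (cx,cy),(w,h),a=cv2.minAreaRect((P[:,:2]*1000).astype(np.float32))
    if h>w: w,h=h,w; a+=90
    return round(cx,1),round(cy,1),round(w,1),round(h,1),round((a+90)%180-90,1)
E
python3 - <<'E'
from rig import manip
from h import *
names=["copper_fastener_mid","silver_fastener_mid","black_fastener_mid","red_jar_mid","green_jar_mid","white_jar_mid","bar_mid","yellow_tray","blue_tray"]
for cam in("top","scene"):
    c=manip.capture(cam); print(cam)
    for n in names:
        for r in manip.masks_of(c,n)[:4]:
            if r["p"]<.2: continue
            P,col=cloud(c,r["region"])
            if len(P)<5: continue
            print(n,round(r["p"],2),np.round(r["extent"]).astype(int).tolist(),"n",len(P),"rect",rect(P),"z5/50/95",np.percentile(P[:,2]*1000,[5,50,95]).round(1).tolist(),"col",np.median(col,0).astype(int).tolist())
E
```

```text
top
copper_fastener_mid 0.51 [317, 230, 24, 31] n 262 rect (432.2, -0.9, 71.7, 17.2, -37.2) z5/50/95 [8.4, 15.7, 19.2] col [102, 60, 40]
copper_fastener_mid 0.28 [320, 118, 21, 26] n 414 rect (661.9, -1.9, 40.6, 39.4, -68.2) z5/50/95 [13.0, 47.4, 50.1] col [139, 140, 130]
silver_fastener_mid 0.75 [372, 173, 33, 22] n 269 rect (547.6, -111.9, 75.5, 18.3, -48.4) z5/50/95 [9.8, 16.1, 19.3] col [114, 108, 107]
black_fastener_mid 0.65 [380, 117, 28, 24] n 268 rect (667.8, -122.4, 79.7, 18.7, -46.3) z5/50/95 [4.8, 15.9, 19.3] col [31, 26, 21]
red_jar_mid 0.87 [316, 168, 25, 24] n 398 rect (552.2, 3.8, 46.2, 39.0, -89.2) z5/50/95 [1.0, 47.7, 50.0] col [119, 30, 25]
green_jar_mid 0.77 [256, 221, 22, 22] n 414 rect (447.6, 119.3, 45.9, 40.3, 12.0) z5/50/95 [1.0, 47.6, 50.0] col [38, 96, 45]
green_jar_mid 0.76 [253, 269, 24, 24] n 424 rect (351.4, 124.8, 46.6, 41.0, 79.9) z5/50/95 [13.7, 47.8, 50.0] col [66, 31, 85]
white_jar_mid 0.88 [321, 116, 18, 27] n 424 rect (663.1, -1.4, 41.9, 38.8, 5.0) z5/50/95 [12.7, 47.4, 50.1] col [139, 140, 130]
bar_mid 0.7 [266, 116, 36, 32] n 640 rect (665.0, 11
[... 1045 characters left out ...]
40.2, 39.3, -63.8) z5/50/95 [10.4, 46.1, 48.8] col [148, 148, 131]
white_jar_mid 0.21 [320, 316, 18, 41] n 435 rect (664.8, -121.2, 78.9, 20.2, -46.2) z5/50/95 [2.8, 15.0, 18.3] col [10, 10, 10]
bar_mid 0.7 [428, 252, 20, 45] n 727 rect (662.2, 111.1, 76.5, 30.2, -42.3) z5/50/95 [8.8, 26.6, 28.9] col [95, 95, 94]
yellow_tray 0.81 [206, 314, 119, 166] n 11843 rect (536.0, -277.6, 306.2, 125.6, -5.1) z5/50/95 [1.4, 3.7, 11.1] col [145, 118, 30]
yellow_tray 0.46 [288, 265, 20, 36] n 345 rect (545.4, -110.9, 81.5, 21.0, -48.6) z5/50/95 [4.3, 14.7, 18.4] col [117, 110, 107]
blue_tray 0.85 [448, 171, 104, 84] n 4212 rect (494.4, 296.0, 224.7, 122.7, -8.9) z5/50/95 [1.1, 3.6, 11.0] col [14, 41, 99]
```

Run:
```python
from rig import manip
from h import *
names=["copper_fastener_mid","silver_fastener_mid","black_fastener_mid","red_jar_mid","green_jar_mid","white_jar_mid","bar_mid"]
for cam in("top","scene"):
    c=manip.capture(cam); print(cam)
    if cam=="top":
        cv2.imwrite("pics/crop_top.png",cv2.resize(c["color"][90:290,120:500][...,::-1],None,fx=2.1,fy=2.1,interpolation=cv2.INTER_CUBIC))
    for n in names:
        r=manip.masks_of(c,n)[0]; m=cv2.dilate(r["region"].astype(np.uint8),np.ones((3,3)))>0
        P,col=cloud(c,m); top=np.percentile(P[:,2],90)
        lim=.042 if "jar" in n else(.022 if "bar" in n else .004)
        Q=P[P[:,2]>lim]; xy=Q[:,:2]*1000
        if "jar" in n: print(n,len(Q),cv2.minEnclosingCircle(xy.astype(np.float32)),xy.mean(0).round(1))
        else:
            w,V=np.linalg.eigh(np.cov(xy.T)); print(n,rect(Q),"mean",xy.mean(0).round(1),"pca",np.degrees(np.arctan(V[1,1]/V[0,1])).round(1))
    for tr,lo in(("yellow_tray",None),("blue_tray",None)):
        r=manip.masks_of(c,tr)[0]["region"]; rr=cv2.morphologyEx(r.astype(np.uint8),cv2.MORPH_CLOSE,np.ones((15,15)))
        im=c["color"].astype(int); w=((im.min(2)>95)&(rr>0)).astype(np.uint8)
        n_,lab,st,ce=cv2.connectedComponentsWithStats(w)
        for i in range(1,n_):
            if st[i,4]<60: continue
            v,u=np.nonzero(lab==i); X=np.array([world(c,a,b,.004) for a,b in zip(u,v)])
            print(tr,"px",ce[i].round(1),"n",st[i,4],rect(X),"mean",(X[:,:2].mean(0)*1000).round(1))
        # tray walls top
        P,_=cloud(c,rr>0);
```

```text
top
copper_fastener_mid (431.4, -2.7, 77.1, 21.0, -35.2) mean [431.7  -0.8] pca -35.5
silver_fastener_mid (548.2, -112.1, 77.3, 17.7, -48.4) mean [ 547.5 -111.2] pca -48.5
black_fastener_mid (666.4, -121.7, 77.2, 17.8, -46.3) mean [ 664.6 -120.4] pca -46.2
red_jar_mid 345 ((553.9400634765625, 4.101861000061035), 20.824291229248047) [553.5   4.3]
green_jar_mid 363 ((350.9791259765625, 122.27880096435547), 20.709970474243164) [351. 122.]
white_jar_mid 337 ((662.6906127929688, -1.5014851093292236), 21.155616760253906) [662.3  -1.7]
bar_mid (662.2, 111.5, 74.0, 30.7, -42.4) mean [661.8 111. ] pca -41.6Traceback (most recent call last):
  File "<stdin>", line 17, in <module>
IndexError: list index out of range
```

View pics/crop_top.png

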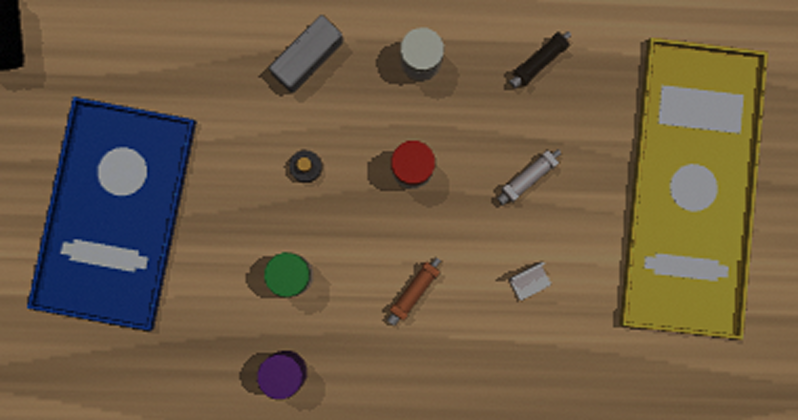

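In the crop the lids read clearly: green jar at top pixel (257,221), purple look-alike at (254,268), which the network listed as "green_jar" this time. I'll choose the green one by colour. Now I'll measure the outlines.

Run:
```python
from rig import manip
from h import *
names=["copper_fastener_mid","silver_fastener_mid","red_jar_mid","green_jar_mid","bar_mid"]
for cam in("top","scene"):
    c=manip.capture(cam); print(cam)
    hsv=cv2.cvtColor(c["color"],cv2.COLOR_RGB2HSV).astype(int)
    for n in names:
        for r in manip.masks_of(c,n)[:3]:
            if r["p"]<.5: continue
            m=cv2.dilate(r["region"].astype(np.uint8),np.ones((3,3)))>0
            P,col=cloud(c,m)
            lim=.042 if "jar" in n else(.022 if "bar" in n else .004)
            Q=P[P[:,2]>lim]; xy=Q[:,:2]*1000
            if "jar" in n: print(n,np.median(col,0),np.round(cv2.minEnclosingCircle(xy.astype(np.float32))[0],1),xy.mean(0).round(1))
            else:
                w,V=np.linalg.eigh(np.cov(xy.T)); print(n,rect(Q),"mean",xy.mean(0).round(1),"pca",np.degrees(np.arctan(V[1,1]/V[0,1])).round(1))
    P=None
    K=c["intrinsics"]; w=((hsv[...,1]<75)&(hsv[...,2]>100)).astype(np.uint8)
    n_,lab,st,ce=cv2.connectedComponentsWithStats(w,connectivity=4)
    for i in range(1,n_):
        if not 150<st[i,4]<3500: continue
        v,u=np.nonzero(lab==i); X=np.array([world(c,a,b,.004) for a,b in zip(u,v)])
        m=X[:,:2].mean(0)*1000
        if not(300<m[0]<750 and abs(m[1])>200 and abs(m[1])<400): continue
        print("px",ce[i].round(1),"n",st[i,4],rect(X),"mean",m.round(1))
```

```text
top
copper_fastener_mid (432.2, -1.3, 77.0, 17.6, -35.7) mean [431.7  -0.7] pca -35.8
red_jar_mid [120.  31.  25.] [553.9   4. ] [553.7   4.2]
green_jar_mid [66. 32. 84.] [350.9 122.3] [351. 122.]
green_jar_mid [38. 95. 45.] [445.1 119.2] [445.  119.2]
bar_mid (662.3, 111.5, 74.1, 30.9, -42.0) mean [661.8 110.9] pca -41.4
bar_mid (0.0, 0.0, 0.0, 0.0, 0.0) mean [nan nan] pca nan
px [453.5 141.6] n 726 (622.6, -285.8, 83.7, 39.8, 84.7) mean [ 622.6 -285.8]
px [177.9 171.3] n 415 (542.9, 288.9, 45.9, 45.0, 2.7) mean [542.3 289.1]
px [450.  178.8] n 394 (543.2, -278.2, 46.0, 45.6, 45.9) mean [ 543.  -278.7]
px [169.5 211.3] n 377 (459.3, 302.2, 83.5, 20.7, 80.9) mean [459.3 302.1]
px [446.5 216.8] n 356 (463.0, -271.6, 83.6, 20.6, 85.2) mean [ 463.  -271.6]
scene
copper_fastener_mid (432.0, -1.1, 81.0, 16.6, -34.3) mean [434.8  -2.9] pca -34.9
silver_fastener_mid (548.3, -112.0, 77.9, 18.1, -48.1) mean [ 550.6 -113. ] pca -48.9
red_jar_mid [108.  36.  28.] [553.7   5.7] [555.1   3.1]
green_jar_mid [66. 87. 51.] [444.6 119.3] [446. 118.]
green_jar_mid [52.  21.5 51. ] [350.4 119.3] [352.2 120.7]
bar_mid (662.3, 111.2, 74.2, 30.1, -42.2) mean [663.9 109.5] pca -42.3
bar_mid (554.0, 3.6, 42.9, 40.1, -15.5) mean [558.4   0.7] pca -34.2
px [435.2 154.7] n 229 (457.6, 302.9, 84.0, 21.4, 81.5) mean [457.6 302.4]
px [456.5 179.9] n 298 (540.6, 289.6, 46.7, 46.4, 82.5) mean [540.9 289.5]
px [187.3 269.3] n 402 (462.6, -271.0, 82.8, 20.1, 85.1) mean [ 462.6 -271.3]
px [200.5 305.2] n 550 (542.1, -277.8, 46.1, 44.8, -22.4) mean [ 542.4 -277.8]
px [214.5 346.1] n 1249 (621.9, -284.8, 82.9, 39.3, 85.0) mean [ 622.2 -285.5]
  avg = a.mean(axis, **keepdims_kw)
  ret = um.true_divide(
<stdin>:16: RuntimeWarning: Degrees of freedom <= 0 for slice
  c *= np.true_divide(1, fact)
  c *= np.true_divide(1, fact)
<stdin>:16: RuntimeWarning: Mean of empty slice.
```

```bash
cat >> h.py <<'E'
from scipy.spatial.transform import Rotation as Ro
def yaw(s):
    R=Ro.from_rotvec(s["eef_rot"]).as_matrix(); return np.degrees(np.arctan2(R[1,2],R[0,2]))
def plan(s,x,y,z,phi):
    """mm, deg (jaw dir; nearest half turn and the other)"""
    R0=Ro.from_rotvec(s["eef_rot"]); d=R0.inv().apply(np.array([x,y,z])/1000-s["position"])/.3
    for f in(phi,phi+180):
        f=np.radians(f); zz=np.array([np.cos(f),np.sin(f),0]); xx=np.array([0,0,-1.]); yy=np.cross(zz,xx)
        w=(R0.inv()*Ro.from_matrix(np.stack([xx,yy,zz],1))).as_rotvec()/np.radians(60)
        print(f"({x},{y},{z}) phi {np.degrees(f):.1f}: shift",d.round(3).tolist(),"turn",w.round(3).tolist())
def status():
    from rig import manip
    s=manip.read_state()
    print("t",round(s["clock"],2),"pos",np.round(s["position"]*1000 if isinstance(s["position"],np.ndarray) else np.array(s["position"])*1000,1),"yaw",yaw(s).round(1),"q",np.round(s["q"],2),"gap",round(s["finger_gap"]*1000,1),"F",np.round(s["wrist_force"],1))
    return s
E
python3 - <<'E'
from h import *
s=status()
print(Ro.from_rotvec(s["eef_rot"]).as_matrix().round(3))
plan(s,432,-1.2,120,54.5)
E
```

```text
t 2.15 pos [ 186.2 -544.   216.5] yaw -71.1 q [-1.36  0.28  1.5   0.    1.36 -0.12] gap 94.3 F [ 0.5  0.5 -0.3]
[[ 0.     0.946  0.324]
 [-0.     0.324 -0.946]
 [-1.     0.     0.   ]]
(432,-1.2,120) phi 54.5: shift [0.321, 1.361, -1.447] turn [-2.093, 0.0, 0.0]
(432,-1.2,120) phi 234.5: shift [0.321, 1.361, -1.447] turn [0.907, 0.0, -0.0]
```

Emit:
apply_moves([
  [0.1,0.1,0.7,-0.75,-1,0,0],
  [0.1,0.1,0.7,-0.75,-1,0,0],
  [0.1,0.1,0.7,-0.75,-1,0,0],
  [0.1,0.1,0.7,-0.75,-1,0,0],
  [0.1,0.1,0.7,-0.75,-1,0,0],
  [0.1,0.1,0.7,-0.75,-1,0,0],
  [0.1,0.1,0.7,-0.75,-1,0,0],
], grip_force=20)

```text
clock: 3.02
position: [0.3124, -0.2627, 0.1868]
eef_rot: [0.151, 1.565, -0.152]
wrist_force: [0.0, -0.1, 0.1]
finger_gap: 0.0514
```

```bash
python3 -c "
from h import *
s=status(); plan(s,432,-1.2,120,54.5)"
```

```text
t 3.02 pos [ 312.4 -262.7  186.8] yaw -11.1 q [-0.87  0.04  1.88 -0.    1.22 -0.68] gap 51.4 F [ 0.  -0.1  0.1]
(432,-1.2,120) phi 54.5: shift [0.222, 0.932, 0.224] turn [-1.093, 0.0, 0.001]
(432,-1.2,120) phi 234.5: shift [0.222, 0.932, 0.224] turn [1.907, 0.001, -0.0]
```

Emit:
apply_moves([
  [0.1,0.222,0.932,0.224,-1,0,0],
  [0.1,0.222,0.932,0.224,-1,0,0],
  [0.1,0.222,0.932,0.224,-1,0,0],
  [0.1,0.222,0.932,0.224,-1,0,0],
  [0.1,0.222,0.932,0.224,-1,0,0],
  [0.1,0.222,0.932,0.224,-1,0,0],
  [0.1,0.222,0.932,0.224,-1,0,0],
  [0.1,0.222,0.932,0.224,-1,0,0],
])

```text
clock: 4.03
position: [0.4324, -0.0021, 0.1201]
eef_rot: [-0.665, 1.467, 0.663]
wrist_force: [0.2, -0.1, 0.8]
finger_gap: 0.0516
```

```bash
python3 -c "
from h import *
s=status(); plan(s,432,-1.2,13,54.5)"
```

```text
t 4.03 pos [432.4  -2.1 120.1] yaw 48.7 q [-0.17  0.14  1.94 -0.    1.05 -1.01] gap 51.6 F [ 0.2 -0.1  0.8]
(432,-1.2,13) phi 54.5: shift [0.357, 0.003, 0.002] turn [-0.097, -0.0, 0.001]
(432,-1.2,13) phi 234.5: shift [0.357, 0.003, 0.002] turn [2.903, 0.002, 0.001]
```

Emit:
apply_moves([
  [0.1,0.15,0.003,0.002,-0.097,0,0],
  [0.1,0.25,0.003,0.002,-0.097,0,0],
  [0.1,0.32,0.003,0.002,-0.097,0,0],
  [0.1,0.355,0.003,0.002,-0.097,0,0],
  [0.1,0.355,0.003,0.002,-0.097,0,0],
  [-0.8,0.355,0.003,0.002,-0.097,0,0],
  [-0.8,0.355,0.003,0.002,-0.097,0,0],
  [-0.8,0.355,0.003,0.002,-0.097,0,0],
  [-0.8,0.355,0.003,0.002,-0.097,0,0],
  [-0.8,0.355,0.003,0.002,-0.097,0,0],
], grip_force=20)

```text
clock: 5.28
position: [0.4323, -0.0011, 0.0138]
eef_rot: [-0.743, 1.44, 0.741]
wrist_force: [-0.7, 0.0, 2.8]
finger_gap: 0.0153
```

```bash
python3 -c "
from h import *
s=status(); plan(s,462.8,-271.3,120,-5.0)"
```

```text
t 5.28 pos [432.3  -1.1  13.8] yaw 54.5 q [-0.16  0.29  2.09 -0.    0.76 -1.11] gap 15.3 F [-0.7  0.   2.8]
(462.8,-271.3,120) phi -5.0: shift [-0.353, -0.606, -0.674] turn [0.992, 0.001, 0.001]
(462.8,-271.3,120) phi 175.0: shift [-0.353, -0.606, -0.674] turn [-2.008, -0.002, 0.001]
```

Emit:
apply_moves([
  [-0.8,-0.15,0,0,0,0,0],
  [-0.8,-0.353,0,0,0,0,0],
  [-0.8,-0.353,-0.1,-0.112,0.165,0,0],
  [-0.8,-0.353,-0.606,-0.674,0.992,0,0],
  [-0.8,-0.353,-0.606,-0.674,0.992,0,0],
  [-0.8,-0.353,-0.606,-0.674,0.992,0,0],
  [-0.8,-0.353,-0.606,-0.674,0.992,0,0],
  [-0.8,-0.353,-0.606,-0.674,0.992,0,0],
  [-0.8,-0.353,-0.606,-0.674,0.992,0,0],
  [-0.8,-0.353,-0.606,-0.674,0.992,0,0],
  [-0.8,-0.353,-0.606,-0.674,0.992,0,0],
])

```text
clock: 6.65
position: [0.4628, -0.2705, 0.1201]
eef_rot: [0.066, 1.569, -0.068]
wrist_force: [-1.4, 0.3, -0.5]
finger_gap: 0.0153
```

```bash
python3 -c "
from h import *
from rig import manip
s=status(); plan(s,462.8,-271.3,18.5,-5.0)
for n in('top','scene'):
    c=manip.capture(n); cv2.imwrite(f'pics/{n}1.png',c['color'][...,::-1])
    for r in manip.masks_of(c,'copper_fastener_mid')[:2]:
        P,_=cloud(c,r['region']); print(n,r['p'],rect(P),np.percentile(P[:,2],[5,50,95]))
"
```

```text
t 6.65 pos [ 462.8 -270.5  120.1] yaw -4.9 q [-0.66  0.29  1.74 -0.    1.11 -0.57] gap 15.3 F [-1.4  0.3 -0.5]
(462.8,-271.3,18.5) phi -5.0: shift [0.339, -0.002, -0.0] turn [0.002, 0.001, 0.001]
(462.8,-271.3,18.5) phi 175.0: shift [0.339, -0.002, -0.0] turn [-2.998, -0.001, 0.002]
top 0.62 (464.4, -265.0, 68.1, 21.3, -84.6) [0.11429694 0.12228809 0.12578841]
scene 0.68 (453.2, -269.5, 179.9, 74.5, -3.7) [0.10951823 0.11776109 0.12320707]
```

View pics/scene1.png

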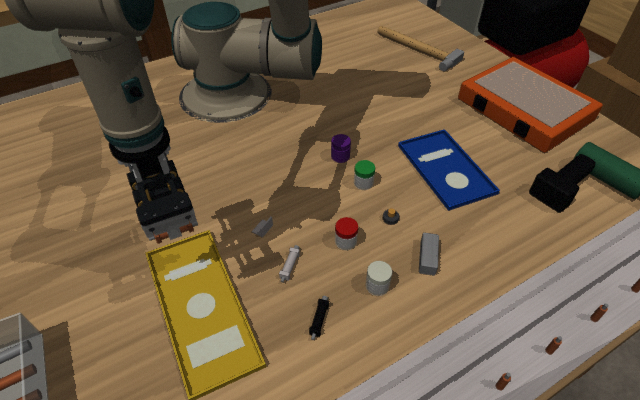

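Emit:
apply_moves([
  [-0.8,0.15,-0.002,0,0,0,0],
  [-0.8,0.26,-0.002,0,0,0,0],
  [-0.8,0.32,-0.002,0,0,0,0],
  [-0.8,0.34,-0.002,0,0,0,0],
  [-0.8,0.34,-0.002,0,0,0,0],
  [-0.8,0.34,-0.002,0,0,0,0],
  [-0.3,0.34,-0.002,0,0,0,0],
  [-0.2,0.34,-0.002,0,0,0,0],
  [-0.2,0.34,-0.002,0,0,0,0],
  [-0.2,0.25,-0.002,0,0,0,0],
  [-0.2,0.1,-0.002,0,0,0,0],
  [0.4,0,-0.002,0,0,0,0],
  [0.4,0,-0.002,0,0,0,0],
])

```text
clock: 8.48
position: [0.4644, -0.2726, 0.1226]
eef_rot: [0.064, 1.564, -0.071]
wrist_force: [0.0, -0.4, -0.4]
finger_gap: 0.0541
```

```bash
python3 -c "
from h import *
s=status(); plan(s,553.8,4.5,120,0)"
```

```text
t 8.47 pos [ 464.4 -272.6  122.6] yaw -4.9 q [-0.66  0.29  1.74 -0.    1.11 -0.57] gap 54.1 F [ 0.  -0.4 -0.4]
(553.8,4.5,120) phi 0.0: shift [0.006, 0.946, 0.217] turn [-0.082, 0.006, 0.004]
(553.8,4.5,120) phi 180.0: shift [0.006, 0.946, 0.217] turn [2.917, 0.007, -0.009]
```

Emit:
apply_moves([
  [0.4,0.006,0.946,0.217,0,0,0],
  [0.4,0.006,0.946,0.217,0,0,0],
  [0.4,0.006,0.946,0.217,0,0,0],
  [0.4,0.006,0.946,0.217,0,0,0],
  [0.4,0.006,0.946,0.217,0,0,0],
  [0.4,0.006,0.946,0.217,0,0,0],
  [0.4,0.006,0.946,0.217,0,0,0],
])

```text
clock: 9.35
position: [0.5527, 0.0042, 0.1187]
eef_rot: [0.063, 1.566, -0.071]
wrist_force: [0.4, 0.2, 0.2]
finger_gap: 0.0659
```

```bash
python3 -c "
from h import *
from rig import manip
s=status(); plan(s,553.8,4.5,17,-5)
for n in('top','scene'):
    c=manip.capture(n); cv2.imwrite(f'pics/{n}2.png',c['color'][...,::-1])
    for r in manip.masks_of(c,'copper_fastener_mid')[:2]:
        P,_=cloud(c,cv2.dilate(r['region'].astype(np.uint8),np.ones((3,3)))>0); P=P[P[:,2]>.012];print(n,r['p'],rect(P),np.percentile(P[:,2],[5,50,95]),P.mean(0))
"
```

```text
t 9.35 pos [552.7   4.2 118.7] yaw -4.9 q [-0.12  0.31  1.71 -0.01  1.12 -0.03] gap 65.9 F [0.4 0.2 0.2]
(553.8,4.5,17) phi -5.0: shift [0.339, 0.003, 0.002] turn [0.001, 0.004, 0.005]
(553.8,4.5,17) phi 175.0: shift [0.339, 0.003, 0.002] turn [-2.999, -0.007, 0.006]
top 0.8 (463.3, -271.5, 76.8, 17.2, 85.0) [0.01513275 0.02008843 0.02322756] [ 0.46353068 -0.26984638  0.019772  ]
scene 0.73 (463.7, -271.4, 77.2, 18.2, 86.0) [0.0129914  0.01858473 0.02210883] [ 0.46615172 -0.27098646  0.01817618]
scene 0.21 (547.9, -111.6, 78.7, 17.5, -47.9) [0.01263158 0.01539702 0.0185518 ] [ 0.54866966 -0.11169954  0.01552893]
```

View pics/scene2.png

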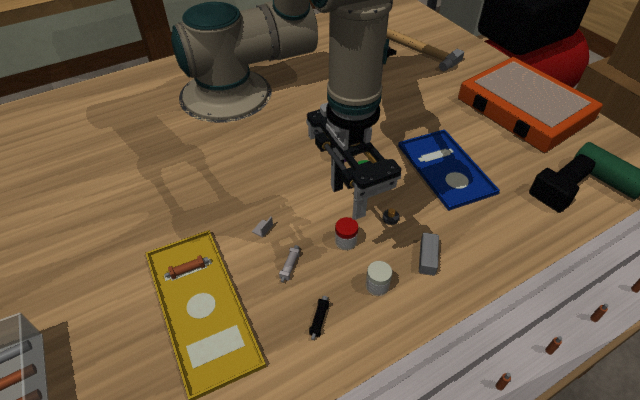

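The copper fastener lies flat on its outline, measured at (463.4, -271.5), 85° against a target of (462.8, -271.3), 85°. The open gripper is above the red jar at scene pixel (346,233).

Emit:
apply_moves([
  [0.4,0.12,0.003,0.002,0,0,0],
  [0.4,0.22,0.003,0.002,0,0,0],
  [0.4,0.3,0.003,0.002,0,0,0],
  [0.4,0.34,0.003,0.002,0,0,0],
  [0.4,0.34,0.003,0.002,0,0,0],
  [-0.3,0.34,0.003,0.002,0,0,0],
  [-0.3,0.34,0.003,0.002,0,0,0],
  [-0.3,0.34,0.003,0.002,0,0,0],
  [-0.3,0.34,0.003,0.002,0,0,0],
  [-0.3,0.34,0.003,0.002,0,0,0],
], grip_force=15)

```text
clock: 10.8
position: [0.5548, 0.0036, 0.0185]
eef_rot: [0.065, 1.563, -0.073]
wrist_force: [-1.4, -0.3, 6.6]
finger_gap: 0.0415
```

```bash
python3 -c "
from h import *
s=status(); plan(s,542.8,-278.2,120,-5.0)"
```

```text
t 10.8 pos [554.8   3.6  18.5] yaw -5.0 q [-0.12  0.43  1.83 -0.01  0.88 -0.02] gap 41.5 F [-1.4 -0.3  6.6]
(542.8,-278.2,120) phi -5.0: shift [-0.334, -0.941, 0.045] turn [-0.001, 0.006, 0.004]
(542.8,-278.2,120) phi 175.0: shift [-0.334, -0.941, 0.045] turn [2.999, 0.007, -0.01]
```

Emit:
apply_moves([
  [-0.3,-0.12,0,0,0,0,0],
  [-0.3,-0.3,0,0,0,0.006,0.004],
  [-0.3,-0.334,-0.1,0.005,0,0.006,0.004],
  [-0.3,-0.334,-0.941,0.045,0,0.006,0.004],
  [-0.3,-0.334,-0.941,0.045,0,0.006,0.004],
  [-0.3,-0.334,-0.941,0.045,0,0.006,0.004],
  [-0.3,-0.334,-0.941,0.045,0,0.006,0.004],
  [-0.3,-0.334,-0.941,0.045,0,0.006,0.004],
  [-0.3,-0.334,-0.941,0.045,0,0.006,0.004],
  [-0.3,-0.334,-0.941,0.045,0,0.006,0.004],
])

```text
clock: 12.05
position: [0.5427, -0.2764, 0.1198]
eef_rot: [0.069, 1.57, -0.067]
wrist_force: [-0.3, 0.0, -1.0]
finger_gap: 0.0415
```

```bash
python3 -c "
from h import *
from rig import manip
s=status(); plan(s,542.8,-278.2,22.5,-5.0)
c=manip.capture('scene'); cv2.imwrite(f'pics/scene3.png',cv2.resize(c['color'][150:400,50:350,::-1],None,fx=2,fy=2))
"
```

```text
t 12.05 pos [ 542.7 -276.4  119.8] yaw -5.0 q [-0.59  0.39  1.58  0.    1.17 -0.5 ] gap 41.5 F [-0.3  0.  -1. ]
(542.8,-278.2,22.5) phi -5.0: shift [0.324, -0.006, 0.001] turn [0.001, -0.001, -0.001]
(542.8,-278.2,22.5) phi 175.0: shift [0.324, -0.006, 0.001] turn [-2.999, 0.001, -0.001]
```

View pics/scene3.png

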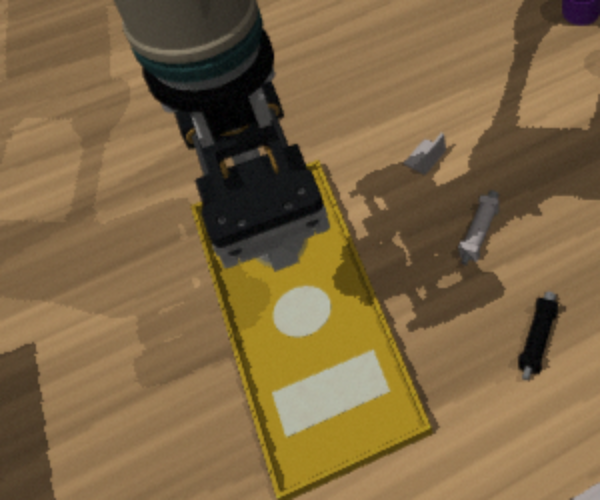

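Emit:
apply_moves([
  [-0.3,0.12,-0.006,0,0,0,0],
  [-0.3,0.22,-0.006,0,0,0,0],
  [-0.3,0.29,-0.006,0,0,0,0],
  [-0.3,0.315,-0.006,0,0,0,0],
  [-0.3,0.323,-0.006,0,0,0,0],
  [-0.3,0.323,-0.006,0,0,0,0],
  [-0.3,0.323,-0.006,0,0,0,0],
])

```text
clock: 12.98
position: [0.5432, -0.2784, 0.024]
eef_rot: [0.067, 1.568, -0.068]
wrist_force: [-0.5, 0.2, -1.3]
finger_gap: 0.0416
```

```bash
python3 -c "
from h import *
s=status(); plan(s,542.8,-278.2,22,-5.0)"
```

```text
t 12.97 pos [ 543.2 -278.4   24. ] yaw -4.9 q [-0.59  0.49  1.69  0.    0.96 -0.5 ] gap 41.6 F [-0.5  0.2 -1.3]
(542.8,-278.2,22) phi -5.0: shift [0.007, 0.001, -0.001] turn [0.001, 0.001, 0.0]
(542.8,-278.2,22) phi 175.0: shift [0.007, 0.001, -0.001] turn [-2.999, -0.001, 0.002]
```

Emit:
apply_moves([
  [-0.3,0.004,0,0,0,0,0],
  [-0.3,0.006,0,0,0,0,0],
  [-0.3,0.006,0,0,0,0,0],
  [-0.3,0.006,0,0,0,0,0],
])

```text
clock: 13.48
position: [0.5434, -0.2786, 0.0226]
eef_rot: [0.067, 1.568, -0.068]
wrist_force: [0.3, 0.4, 2.2]
finger_gap: 0.0417
```

Light contact (2 N). Releasing: I'll open to about 60 mm and lift.

Emit:
apply_moves([
  [0.1,0,0,0,0,0,0],
  [0.25,0,0,0,0,0,0],
  [0.25,0,0,0,0,0,0],
  [0.25,-0.1,0,0,0,0,0],
  [0.25,-0.25,0,0,0,0,0],
  [0.25,-0.4,0,0,0,0,0],
  [0.25,-0.4,0,0,0,0,0],
])

```text
clock: 14.35
position: [0.5455, -0.2799, 0.1467]
eef_rot: [0.063, 1.561, -0.072]
wrist_force: [-0.6, 0.7, -0.3]
finger_gap: 0.0588
```

```bash
python3 -c "
from h import *
s=status(); plan(s,662.3,111.3,120,47.8)"
```

```text
t 14.35 pos [ 545.5 -279.9  146.7] yaw -4.9 q [-0.59  0.37  1.54  0.    1.22 -0.5 ] gap 58.8 F [-0.6  0.7 -0.3]
(662.3,111.3,120) phi 47.8: shift [0.085, 1.333, 0.275] turn [-0.879, 0.006, 0.008]
(662.3,111.3,120) phi 227.8: shift [0.085, 1.333, 0.275] turn [2.121, 0.01, -0.007]
```

Emit:
apply_moves([
  [0.25,0.04,0.95,0.2,-0.879,0.006,0.008],
  [0.25,0.04,0.95,0.2,-0.879,0.006,0.008],
  [0.25,0.04,0.95,0.2,-0.879,0.006,0.008],
  [0.25,0.04,0.95,0.2,-0.879,0.006,0.008],
  [0.25,0.04,0.95,0.2,-0.879,0.006,0.008],
  [0.25,0.04,0.95,0.2,-0.879,0.006,0.008],
])

```text
clock: 15.1
position: [0.6295, 0.0019, 0.132]
eef_rot: [-0.654, 1.472, 0.657]
wrist_force: [0.7, 0.2, 0.8]
finger_gap: 0.0588
```

```bash
python3 -c "
from h import *
from rig import manip
s=status(); plan(s,662.3,111.3,120,47.8)
for n in('top','scene'):
    c=manip.capture(n); 
    for r in manip.masks_of(c,'red_jar_mid')[:2]:
        P,_=cloud(c,cv2.dilate(r['region'].astype(np.uint8),np.ones((3,3)))>0); P=P[P[:,2]>.046];print(n,r['p'],rect(P),cv2.minEnclosingCircle((P[:,:2]*1000).astype(np.float32)),np.percentile(P[:,2],[5,50,95]),P.mean(0))
"
```

```text
t 15.1 pos [629.5   1.9 132. ] yaw 48.0 q [-0.11  0.41  1.51  0.    1.22 -0.95] gap 58.8 F [0.7 0.2 0.8]
(662.3,111.3,120) phi 47.8: shift [0.04, 0.162, 0.345] turn [0.004, -0.001, -0.002]
(662.3,111.3,120) phi 227.8: shift [0.04, 0.162, 0.345] turn [-2.996, 0.003, -0.002]
top 0.85 (543.3, -277.9, 40.9, 40.7, 29.6) ((543.4437866210938, -278.05670166015625), 21.025033950805664) [0.04916931 0.05218585 0.05423937] [ 0.54322842 -0.2769925   0.05197518]
scene 0.58 (543.4, -277.7, 41.0, 40.4, 33.9) ((543.3999633789062, -277.742431640625), 21.261266708374023) [0.04815232 0.05127671 0.05314043] [ 0.54522179 -0.27780287  0.05108846]Traceback (most recent call last):
  File "<string>", line 8, in <module>
    P,_=cloud(c,cv2.dilate(r['region'].astype(np.uint8),np.ones((3,3)))>0); P=P[P[:,2]>.046];print(n,r['p'],rect(P),cv2.minEnclosingCircle((P[:,:2]*1000).astype(np.float32)),np.percentile(P[:,2],[5,50,95]),P.mean(0))
                                                                                                                                                                              ~~~~~~~~~~~~~^^^^^^^^^^^^^^^^^^
    return _quantile_unchecked(
        a, q, axis, out, overwrite_input, method, keepdims, weights)
    return _ureduce(a,
                    func=_quantile_ureduce_func,
    ...<5 lines>...
                    overwrite_input=overwrite_input,
                    method=method)
    r = func(a, **kwargs)
    result = _quantile(arr,
                       quantiles=q,
    ...<2 lines>...
                       out=out,
                       weights=wgt)
    slices_having_nans = np.isnan(arr[-1, ...])
                                  ~~~^^^^^^^^^
IndexError: index -1 is out of bounds for axis 0 with size 0
```

The red jar is placed and upright at (543.4, -277.9). Now the bar.

Emit:
apply_moves([
  [0.25,0.04,0.162,0.345,0.004,0,0],
  [0.25,0.04,0.162,0.345,0.004,0,0],
  [0.25,0.04,0.162,0.345,0.004,0,0],
  [0.25,0.04,0.162,0.345,0.004,0,0],
  [0.25,0.04,0.162,0.345,0.004,0,0],
])

```text
clock: 15.92
position: [0.6627, 0.1049, 0.1213]
eef_rot: [-0.646, 1.474, 0.645]
wrist_force: [-0.5, 0.5, 0.1]
finger_gap: 0.0588
```

```bash
python3 -c "
from h import *
s=status(); plan(s,662.3,111.3,14,47.8)"
```

```text
t 15.93 pos [662.7 104.9 121.3] yaw 47.3 q [ 0.05  0.48  1.43 -0.    1.24 -0.77] gap 58.8 F [-0.5  0.5  0.1]
(662.3,111.3,14) phi 47.8: shift [0.358, 0.015, 0.016] turn [-0.008, -0.002, -0.0]
(662.3,111.3,14) phi 227.8: shift [0.358, 0.015, 0.016] turn [2.992, -0.0, 0.003]
```

Emit:
apply_moves([
  [0.25,0.1,0.015,0.016,-0.008,0,0],
  [0.25,0.2,0.015,0.016,-0.008,0,0],
  [0.25,0.3,0.015,0.016,-0.008,0,0],
  [0.25,0.35,0.015,0.016,-0.008,0,0],
  [0.25,0.355,0.015,0.016,-0.008,0,0],
  [0.25,0.355,0.015,0.016,-0.008,0,0],
])

```text
clock: 16.68
position: [0.6634, 0.1109, 0.0159]
eef_rot: [-0.653, 1.471, 0.65]
wrist_force: [0.7, -0.1, 0.7]
finger_gap: 0.0588
```

```bash
python3 -c "
from h import *
s=status(); plan(s,662.3,111.3,14,47.8)"
```

```text
t 16.68 pos [663.4 110.9  15.9] yaw 47.8 q [ 0.06  0.57  1.55 -0.    1.02 -0.77] gap 58.8 F [ 0.7 -0.1  0.7]
(662.3,111.3,14) phi 47.8: shift [0.006, 0.004, -0.002] turn [-0.0, -0.0, 0.001]
(662.3,111.3,14) phi 227.8: shift [0.006, 0.004, -0.002] turn [3.0, 0.002, 0.001]
```

Emit:
apply_moves([
  [0.25,0.003,0.004,-0.002,0,0,0],
  [-0.6,0.003,0.004,-0.002,0,0,0],
  [-0.6,0.003,0.004,-0.002,0,0,0],
  [-0.6,0.003,0.004,-0.002,0,0,0],
  [-0.6,0.003,0.004,-0.002,0,0,0],
  [-0.6,0.003,0.004,-0.002,0,0,0],
], grip_force=45)

```text
clock: 17.42
position: [0.6623, 0.1115, 0.0151]
eef_rot: [-0.652, 1.47, 0.65]
wrist_force: [-0.3, 0.7, 0.9]
finger_gap: 0.0296
```

```bash
python3 -c "
from h import *
s=status(); plan(s,622.3,-285.5,120,-5.1)"
```

```text
t 17.43 pos [662.3 111.5  15.1] yaw 47.8 q [ 0.06  0.57  1.55 -0.    1.02 -0.77] gap 29.6 F [-0.3  0.7  0.9]
(622.3,-285.5,120) phi -5.1: shift [-0.349, -0.791, -1.07] turn [0.881, 0.001, 0.001]
(622.3,-285.5,120) phi 174.9: shift [-0.349, -0.791, -1.07] turn [-2.119, -0.002, 0.001]
```

Emit:
apply_moves([
  [-0.6,-0.1,0,0,0,0,0],
  [-0.6,-0.25,0,0,0,0,0],
  [-0.6,-0.349,0,0,0,0,0],
  [-0.6,-0.349,-0.11,-0.15,0.13,0,0],
  [-0.6,-0.349,-0.7,-0.947,0.881,0,0],
  [-0.6,-0.349,-0.7,-0.947,0.881,0,0],
  [-0.6,-0.349,-0.7,-0.947,0.881,0,0],
  [-0.6,-0.349,-0.7,-0.947,0.881,0,0],
  [-0.6,-0.349,-0.7,-0.947,0.881,0,0],
  [-0.6,-0.349,-0.7,-0.947,0.881,0,0],
  [-0.6,-0.349,-0.7,-0.947,0.881,0,0],
])

```text
clock: 18.8
position: [0.6256, -0.2392, 0.1185]
eef_rot: [0.071, 1.572, -0.069]
wrist_force: [0.7, 0.2, -4.8]
finger_gap: 0.0295
```

```bash
python3 -c "
from h import *
s=status(); plan(s,622.3,-285.5,60,-5.1)"
```

```text
t 18.8 pos [ 625.6 -239.2  118.5] yaw -5.1 q [-0.47  0.48  1.43  0.    1.23 -0.38] gap 29.5 F [ 0.7  0.2 -4.8]
(622.3,-285.5,60) phi -5.1: shift [0.195, -0.155, 0.003] turn [-0.0, -0.002, -0.001]
(622.3,-285.5,60) phi 174.9: shift [0.195, -0.155, 0.003] turn [3.0, -0.002, 0.003]
```

Emit:
apply_moves([
  [-0.6,0,-0.155,0.003,0,-0.002,0],
  [-0.6,0.05,-0.155,0.003,0,-0.002,0],
  [-0.6,0.195,-0.155,0.003,0,-0.002,0],
  [-0.6,0.195,-0.155,0.003,0,-0.002,0],
  [-0.6,0.195,-0.155,0.003,0,-0.002,0],
])

```text
clock: 19.42
position: [0.623, -0.2845, 0.0606]
eef_rot: [0.07, 1.569, -0.068]
wrist_force: [0.1, -0.9, -5.4]
finger_gap: 0.0296
```

```bash
python3 -c "
from h import *
s=status(); plan(s,622.3,-285.5,19,-5.1)"
```

```text
t 19.43 pos [ 623.  -284.5   60.6] yaw -5.0 q [-0.53  0.55  1.47  0.    1.13 -0.44] gap 29.6 F [ 0.1 -0.9 -5.4]
(622.3,-285.5,19) phi -5.1: shift [0.139, -0.004, -0.002] turn [0.001, 0.001, -0.001]
(622.3,-285.5,19) phi 174.9: shift [0.139, -0.004, -0.002] turn [-2.999, 0.002, 0.001]
```

Emit:
apply_moves([
  [-0.6,0.08,-0.004,-0.002,0,0,0],
  [-0.6,0.12,-0.004,-0.002,0,0,0],
  [-0.6,0.135,-0.004,-0.002,0,0,0],
  [-0.6,0.14,-0.004,-0.002,0,0,0],
  [-0.6,0.14,-0.004,-0.002,0,0,0],
  [-0.6,0.14,-0.004,-0.002,0,0,0],
])

```text
clock: 20.18
position: [0.6227, -0.2858, 0.0192]
eef_rot: [0.07, 1.568, -0.068]
wrist_force: [0.8, 0.1, -5.8]
finger_gap: 0.0298
```

Emit:
apply_moves([
  [-0.6,0.003,0,0,0,0,0],
  [-0.6,0.003,0,0,0,0,0],
  [-0.6,0.004,0,0,0,0,0],
  [-0.6,0.004,0,0,0,0,0],
])

```text
clock: 20.68
position: [0.6227, -0.2858, 0.0191]
eef_rot: [0.069, 1.568, -0.069]
wrist_force: [-2.2, 2.1, 5.5]
finger_gap: 0.0295
```

Contact (+5 N against −5 N while carried), so the bar is seated. Releasing.

Emit:
apply_moves([
  [-0.2,0,0,0,0,0,0],
  [0.0,0,0,0,0,0,0],
  [0.0,0,0,0,0,0,0],
  [0.0,-0.1,0,0,0,0,0],
  [0.0,-0.25,0,0,0,0,0],
  [0.1,-0.35,0,0,0,0,0],
  [0.1,-0.35,0,0,0,0,0],
], grip_force=20)

```text
clock: 21.55
position: [0.6243, -0.2869, 0.1269]
eef_rot: [0.067, 1.562, -0.071]
wrist_force: [-0.0, -0.5, -0.5]
finger_gap: 0.0515
```

```bash
python3 -c "
from h import *
s=status(); plan(s,548.2,-112,110,41.5)"
```

```text
t 21.55 pos [ 624.3 -286.9  126.9] yaw -5.0 q [-0.53  0.49  1.39  0.    1.25 -0.45] gap 51.5 F [-0.  -0.5 -0.5]
(548.2,-112,110) phi 41.5: shift [0.053, 0.559, -0.304] turn [-0.776, 0.006, 0.005]
(548.2,-112,110) phi 221.5: shift [0.053, 0.559, -0.304] turn [2.224, 0.006, -0.008]
```

Emit:
apply_moves([
  [0.1,0.02,0.559,-0.304,-0.776,0.006,0.005],
  [0.1,0.053,0.559,-0.304,-0.776,0.006,0.005],
  [0.1,0.053,0.559,-0.304,-0.776,0.006,0.005],
  [0.1,0.053,0.559,-0.304,-0.776,0.006,0.005],
  [0.1,0.053,0.559,-0.304,-0.776,0.006,0.005],
  [0.1,0.053,0.559,-0.304,-0.776,0.006,0.005],
  [0.1,0.053,0.559,-0.304,-0.776,0.006,0.005],
])

```text
clock: 22.42
position: [0.5479, -0.1119, 0.109]
eef_rot: [-0.565, 1.497, 0.567]
wrist_force: [0.3, -0.5, 0.3]
finger_gap: 0.0514
```

```bash
python3 -c "
from h import *
from rig import manip
s=status(); plan(s,548.2,-112,13,41.5)
for n in('top','scene'):
    c=manip.capture(n); cv2.imwrite(f'pics/{n}4.png',c['color'][...,::-1])
    for r in manip.masks_of(c,'bar_mid')[:1]:
        P,_=cloud(c,cv2.dilate(r['region'].astype(np.uint8),np.ones((3,3)))>0); P=P[P[:,2]>.028];print(n,r['p'],len(P), rect(P) if len(P) else 0)
"
```

```text
t 22.43 pos [ 547.9 -111.9  109. ] yaw 41.5 q [-0.33  0.33  1.7   0.    1.11 -1.05] gap 51.4 F [ 0.3 -0.5  0.3]
(548.2,-112,13) phi 41.5: shift [0.32, -0.002, 0.001] turn [-0.001, -0.001, -0.001]
(548.2,-112,13) phi 221.5: shift [0.32, -0.002, 0.001] turn [2.999, -0.002, 0.001]
top 0.68 0 0
scene 0.77 894 (622.9, -285.4, 74.9, 31.0, 86.1)
```

View pics/scene4.png

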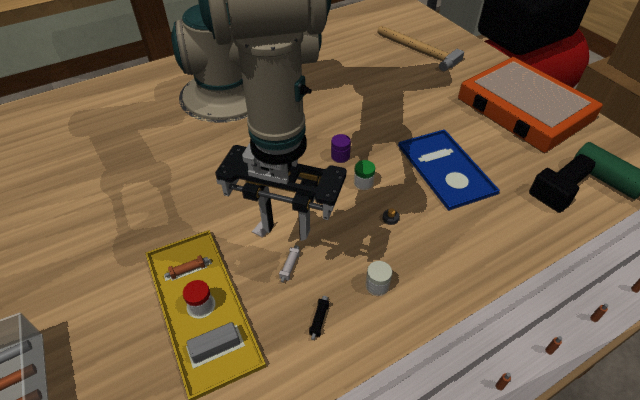

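The yellow kit sits on its outlines: copper (187,268), red jar (197,297), bar (215,342). The gripper is above the silver fastener at (290,263).

Emit:
apply_moves([
  [0.1,0.12,-0.002,0,0,0,0],
  [0.1,0.22,-0.002,0,0,0,0],
  [0.1,0.29,-0.002,0,0,0,0],
  [0.1,0.32,-0.002,0,0,0,0],
  [0.1,0.32,-0.002,0,0,0,0],
  [0.1,0.32,-0.002,0,0,0,0],
  [-0.8,0.32,-0.002,0,0,0,0],
  [-0.8,0.32,-0.002,0,0,0,0],
  [-0.8,0.32,-0.002,0,0,0,0],
  [-0.8,0.32,-0.002,0,0,0,0],
  [-0.8,0.32,-0.002,0,0,0,0],
], grip_force=20)

```text
clock: 24.0
position: [0.5487, -0.1125, 0.0138]
eef_rot: [-0.566, 1.496, 0.567]
wrist_force: [0.8, 0.3, 1.6]
finger_gap: 0.0155
```

```bash
python3 -c "
from h import *
s=status(); plan(s,458.5,302.3,120,-8.8)"
```

```text
t 24.0 pos [ 548.7 -112.5   13.8] yaw 41.5 q [-0.33  0.44  1.82  0.    0.89 -1.05] gap 15.5 F [0.8 0.3 1.6]
(458.5,302.3,120) phi -8.8: shift [-0.354, 1.235, 0.691] turn [0.838, -0.0, -0.0]
(458.5,302.3,120) phi 171.2: shift [-0.354, 1.235, 0.691] turn [-2.162, 0.0, -0.0]
```

Emit:
apply_moves([
  [-0.8,-0.12,0,0,0,0,0],
  [-0.8,-0.3,0,0,0,0,0],
  [-0.8,-0.354,0.1,0.055,0.1,0,0],
  [-0.8,-0.354,0.95,0.53,0.838,0,0],
  [-0.8,-0.354,0.95,0.53,0.838,0,0],
  [-0.8,-0.354,0.95,0.53,0.838,0,0],
  [-0.8,-0.354,0.95,0.53,0.838,0,0],
  [-0.8,-0.354,0.95,0.53,0.838,0,0],
  [-0.8,-0.354,0.95,0.53,0.838,0,0],
  [-0.8,-0.354,0.95,0.53,0.838,0,0],
])

```text
clock: 25.25
position: [0.4788, 0.2062, 0.1199]
eef_rot: [0.119, 1.568, -0.119]
wrist_force: [-0.1, 1.0, -0.1]
finger_gap: 0.0155
```

```bash
python3 -c "
from h import *
s=status(); plan(s,458.5,302.3,120,-8.8)"
```

```text
t 25.25 pos [478.8 206.2 119.9] yaw -8.7 q [ 0.27  0.27  1.77 -0.    1.1   0.43] gap 15.5 F [-0.1  1.  -0.1]
(458.5,302.3,120) phi -8.8: shift [-0.0, 0.306, -0.115] turn [0.002, -0.0, 0.001]
(458.5,302.3,120) phi 171.2: shift [-0.0, 0.306, -0.115] turn [-2.998, -0.001, -0.0]
```

Emit:
apply_moves([
  [-0.8,0,0.306,-0.115,0,0,0],
  [-0.8,0,0.306,-0.115,0,0,0],
  [-0.8,0.1,0.306,-0.115,0,0,0],
  [-0.8,0.2,0.306,-0.115,0,0,0],
  [-0.8,0.25,0.306,-0.115,0,0,0],
  [-0.8,0.25,0.306,-0.115,0,0,0],
])

```text
clock: 26.0
position: [0.4586, 0.3007, 0.044]
eef_rot: [0.119, 1.57, -0.122]
wrist_force: [0.0, 0.1, -0.7]
finger_gap: 0.0153
```

```bash
python3 -c "
from h import *
s=status(); plan(s,458.5,302.3,18,-8.8)"
```

```text
t 26.0 pos [458.6 300.7  44. ] yaw -8.8 q [ 0.45  0.39  1.81 -0.    0.95  0.61] gap 15.3 F [ 0.   0.1 -0.7]
(458.5,302.3,18) phi -8.8: shift [0.087, 0.005, -0.001] turn [0.0, -0.002, 0.002]
(458.5,302.3,18) phi 171.2: shift [0.087, 0.005, -0.001] turn [-3.0, -0.003, -0.003]
```

Emit:
apply_moves([
  [-0.8,0.05,0.005,-0.001,0,0,0],
  [-0.8,0.08,0.005,-0.001,0,0,0],
  [-0.8,0.088,0.005,-0.001,0,0,0],
  [-0.8,0.088,0.005,-0.001,0,0,0],
  [-0.8,0.088,0.005,-0.001,0,0,0],
])

```text
clock: 26.62
position: [0.4586, 0.3024, 0.0178]
eef_rot: [0.119, 1.569, -0.121]
wrist_force: [-0.5, -1.4, 0.8]
finger_gap: 0.0154
```

Emit:
apply_moves([
  [-0.4,0,0,0,0,0,0],
  [-0.2,0,0,0,0,0,0],
  [-0.2,0,0,0,0,0,0],
  [-0.2,-0.1,0,0,0,0,0],
  [-0.2,-0.25,0,0,0,0,0],
  [0.4,-0.35,0,0,0,0,0],
  [0.4,-0.35,0,0,0,0,0],
])

```text
clock: 27.5
position: [0.4604, 0.3033, 0.1252]
eef_rot: [0.121, 1.564, -0.119]
wrist_force: [-1.1, -0.3, -0.4]
finger_gap: 0.0545
```

```bash
python3 -c "
from h import *
s=status(); plan(s,445,119.3,120,-8.8)"
```

```text
t 27.5 pos [460.4 303.3 125.2] yaw -8.8 q [ 0.46  0.31  1.7  -0.    1.13  0.61] gap 54.5 F [-1.1 -0.3 -0.4]
(445,119.3,120) phi -8.8: shift [0.016, -0.614, 0.043] turn [0.001, 0.003, -0.001]
(445,119.3,120) phi 171.2: shift [0.016, -0.614, 0.043] turn [-2.999, 0.002, 0.005]
```

Emit:
apply_moves([
  [0.4,0.016,-0.614,0.043,0,0.003,0],
  [0.4,0.016,-0.614,0.043,0,0.003,0],
  [0.4,0.016,-0.614,0.043,0,0.003,0],
  [0.4,0.016,-0.614,0.043,0,0.003,0],
  [0.4,0.016,-0.614,0.043,0,0.003,0],
  [0.4,0.016,-0.614,0.043,0,0.003,0],
])

```text
clock: 28.25
position: [0.4451, 0.1206, 0.1197]
eef_rot: [0.12, 1.568, -0.117]
wrist_force: [0.1, 0.7, 0.4]
finger_gap: 0.0659
```

```bash
python3 -c "
from h import *
from rig import manip
s=status(); plan(s,445,119.3,17,-8.8)
for n in('top','scene'):
    c=manip.capture(n); cv2.imwrite(f'pics/{n}5.png',c['color'][...,::-1])
    if n=='scene': cv2.imwrite('pics/crop5.png',cv2.resize(c['color'][100:260,250:510,::-1],None,fx=3,fy=3))
    for r in manip.masks_of(c,'silver_fastener_mid')[:1]:
        P,_=cloud(c,cv2.dilate(r['region'].astype(np.uint8),np.ones((3,3)))>0); P=P[P[:,2]>.012];print(n,r['p'],len(P), rect(P) if len(P) else 0)
"
```

```text
t 28.25 pos [445.1 120.6 119.7] yaw -8.7 q [0.11 0.19 1.89 0.   1.07 0.26] gap 65.9 F [0.1 0.7 0.4]
(445,119.3,17) phi -8.8: shift [0.342, -0.005, 0.001] turn [0.002, -0.001, -0.002]
(445,119.3,17) phi 171.2: shift [0.342, -0.005, 0.001] turn [-2.998, 0.003, -0.001]
scene 0.68 195 (459.4, 302.7, 72.6, 17.8, 81.1)
```

View pics/crop5.png

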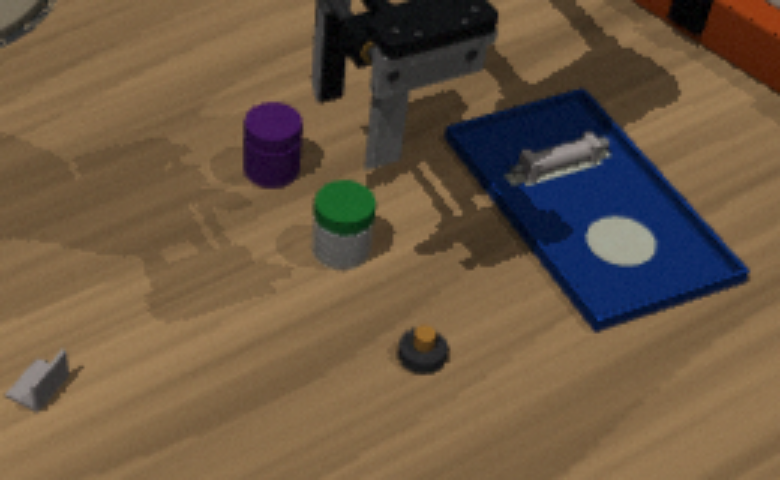

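The crop shows the silver fastener on its outline at crop (560,160). The clear green-lidded jar at (343,225) is under the gripper, and the purple look-alike at (272,145) is clear of the fingers.

Emit:
apply_moves([
  [0.4,0.12,-0.005,0.001,0,0,0],
  [0.4,0.22,-0.005,0.001,0,0,0],
  [0.4,0.3,-0.005,0.001,0,0,0],
  [0.4,0.342,-0.005,0.001,0,0,0],
  [0.4,0.342,-0.005,0.001,0,0,0],
  [0.4,0.342,-0.005,0.001,0,0,0],
  [-0.3,0.342,-0.005,0.001,0,0,0],
  [-0.3,0.342,-0.005,0.001,0,0,0],
  [-0.3,0.342,-0.005,0.001,0,0,0],
  [-0.3,0.342,-0.005,0.001,0,0,0],
  [-0.3,0.342,-0.005,0.001,0,0,0],
], grip_force=15)

```text
clock: 29.82
position: [0.4454, 0.119, 0.0178]
eef_rot: [0.12, 1.567, -0.117]
wrist_force: [-0.4, 0.4, 6.5]
finger_gap: 0.0418
```

```bash
python3 -c "
from h import *
s=status(); plan(s,541.7,289.4,120,-8.8)"
```

```text
t 29.82 pos [445.4 119.   17.8] yaw -8.7 q [0.11 0.32 2.03 0.   0.79 0.26] gap 41.8 F [-0.4  0.4  6.5]
(541.7,289.4,120) phi -8.8: shift [-0.34, 0.61, 0.232] turn [0.002, 0.0, -0.002]
(541.7,289.4,120) phi 171.2: shift [-0.34, 0.61, 0.232] turn [-2.998, 0.003, 0.0]
```

Emit:
apply_moves([
  [-0.3,-0.12,0,0,0,0,0],
  [-0.3,-0.3,0,0,0,0,0],
  [-0.3,-0.34,0.1,0.038,0,0,0],
  [-0.3,-0.34,0.61,0.232,0,0,0],
  [-0.3,-0.34,0.61,0.232,0,0,0],
  [-0.3,-0.34,0.61,0.232,0,0,0],
  [-0.3,-0.34,0.61,0.232,0,0,0],
  [-0.3,-0.2,0.61,0.232,0,0,0],
  [-0.3,-0.1,0.61,0.232,0,0,0],
  [-0.3,-0.1,0.61,0.232,0,0,0],
])

```text
clock: 31.08
position: [0.5388, 0.2874, 0.0455]
eef_rot: [0.118, 1.574, -0.121]
wrist_force: [0.2, -0.6, -0.6]
finger_gap: 0.0417
```

```bash
python3 -c "
from h import *
s=status(); plan(s,541.7,289.4,22,-8.8)"
```

```text
t 31.07 pos [538.8 287.4  45.5] yaw -8.7 q [0.38 0.47 1.66 0.   1.02 0.53] gap 41.7 F [ 0.2 -0.6 -0.6]
(541.7,289.4,22) phi -8.8: shift [0.078, 0.008, 0.009] turn [0.002, -0.006, 0.002]
(541.7,289.4,22) phi 171.2: shift [0.078, 0.008, 0.009] turn [-2.998, -0.003, -0.009]
```

Emit:
apply_moves([
  [-0.3,0.03,0.008,0.009,0,-0.006,0.002],
  [-0.3,0.06,0.008,0.009,0,-0.006,0.002],
  [-0.3,0.073,0.008,0.009,0,-0.006,0.002],
  [-0.3,0.077,0.008,0.009,0,-0.006,0.002],
  [-0.3,0.077,0.008,0.009,0,-0.006,0.002],
  [-0.3,0.077,0.008,0.009,0,-0.006,0.002],
])

```text
clock: 31.82
position: [0.5419, 0.2894, 0.0227]
eef_rot: [0.119, 1.567, -0.119]
wrist_force: [-0.2, -0.2, -1.4]
finger_gap: 0.0419
```

```bash
python3 -c "
from h import *
s=status(); plan(s,541.7,289.4,22,-8.8)"
```

```text
t 31.82 pos [541.9 289.4  22.7] yaw -8.7 q [ 0.38  0.49  1.68 -0.    0.96  0.53] gap 41.9 F [-0.2 -0.2 -1.4]
(541.7,289.4,22) phi -8.8: shift [0.002, -0.0, -0.001] turn [0.002, 0.001, -0.0]
(541.7,289.4,22) phi 171.2: shift [0.002, -0.0, -0.001] turn [-2.998, 0.0, 0.001]
```

Emit:
apply_moves([
  [-0.3,0.003,0,0,0,0,0],
  [-0.3,0.004,0,0,0,0,0],
  [-0.3,0.004,0,0,0,0,0],
  [-0.3,0.004,0,0,0,0,0],
])

```text
clock: 32.33
position: [0.542, 0.2895, 0.0218]
eef_rot: [0.119, 1.566, -0.119]
wrist_force: [-0.8, -0.5, 2.2]
finger_gap: 0.0419
```

Touching lightly, so I'll release, lift, and move back toward the robot to clear the view.

Emit:
apply_moves([
  [0.1,0,0,0,0,0,0],
  [0.2,0,0,0,0,0,0],
  [0.2,0,0,0,0,0,0],
  [0.2,-0.1,0,0,0,0,0],
  [0.2,-0.25,0,0,0,0,0],
  [0.2,-0.45,0,0,0,0,0],
  [0.2,-0.6,0,0,0,0,0],
  [0.2,-0.6,-0.4,-0.8,0,0,0],
  [0.2,-0.6,-0.4,-0.8,0,0,0],
  [0.2,-0.6,-0.4,-0.8,0,0,0],
  [0.2,-0.6,-0.4,-0.8,0,0,0],
  [0.2,-0.6,-0.4,-0.8,0,0,0],
  [0.2,-0.6,-0.4,-0.8,0,0,0],
])

```text
clock: 33.95
position: [0.2863, 0.2072, 0.202]
eef_rot: [0.12, 1.564, -0.118]
wrist_force: [0.3, 0.5, -0.1]
finger_gap: 0.0563
```

```bash
python3 -c "
from h import *
from rig import manip
s=status()
for n in('top','scene'):
    c=manip.capture(n); cv2.imwrite(f'pics/{n}6.png',c['color'][...,::-1])
    for nm,lim in(('copper_fastener_mid',.012),('red_jar_mid',.046),('bar_mid',.028),('silver_fastener_mid',.012),('green_jar_mid',.046),('black_fastener_mid',.004),('white_jar_mid',.042)):
      for r in manip.masks_of(c,nm)[:2]:
        if r['p']<.4: continue
        P,_=cloud(c,cv2.dilate(r['region'].astype(np.uint8),np.ones((3,3)))>0); P=P[P[:,2]>lim]
        if len(P)>9: print(n,nm,round(r['p'],2), rect(P),'ztop',np.percentile(P[:,2],95).round(4))
"
```

```text
t 33.95 pos [286.3 207.2 202. ] yaw -8.7 q [ 0.43 -0.06  1.94 -0.    1.26  0.58] gap 56.3 F [ 0.3  0.5 -0.1]
top copper_fastener_mid 0.76 (463.4, -270.7, 76.0, 17.2, 84.7) ztop 0.0238
top red_jar_mid 0.63 (543.7, -277.7, 41.7, 40.3, -45.3) ztop 0.0547
top red_jar_mid 0.49 (662.6, -1.3, 41.1, 38.1, 1.5) ztop 0.0504
top bar_mid 0.71 (622.4, -285.5, 73.8, 30.6, 84.0) ztop 0.0343
top bar_mid 0.56 (580.2, -283.0, 115.7, 73.1, -4.0) ztop 0.0541
top silver_fastener_mid 0.7 (459.2, 303.0, 78.0, 17.8, 81.2) ztop 0.0229
top silver_fastener_mid 0.57 (542.1, 288.8, 40.6, 40.5, -88.0) ztop 0.0538
top green_jar_mid 0.72 (350.8, 121.7, 39.1, 38.7, -88.8) ztop 0.0505
top green_jar_mid 0.66 (542.6, 289.0, 40.3, 39.7, -88.0) ztop 0.054
top black_fastener_mid 0.5 (666.4, -121.6, 77.5, 18.0, -46.2) ztop 0.0192
top white_jar_mid 0.84 (662.6, -1.8, 40.6, 40.0, -67.5) ztop 0.0504
scene copper_fastener_mid 0.74 (464.7, -270.4, 74.9, 17.7, 85.9) ztop 0.022
scene red_jar_mid 0.59 (544.0, -277.6, 41.4, 39.9, -18.7) ztop 0.0533
scene bar_mid 0.81 (622.7, -285.3, 74.8, 30.6, 85.3) ztop 0.0333
scene silver_fastener_mid 0.58 (458.1, 302.9, 75.1, 19.7, 82.8) ztop 0.0219
scene green_jar_mid 0.95 (351.2, 121.2, 39.1, 38.8, 21.5) ztop 0.049
scene green_jar_mid 0.56 (541.3, 288.7, 41.7, 39.0, -42.4) ztop 0.0528
scene black_fastener_mid 0.68 (666.0, -121.0, 79.4, 18.2, -45.8) ztop 0.0182
scene white_jar_mid 0.85 (663.0, -1.4, 41.4, 40.6, -67.2) ztop 0.049
```

View pics/top6.png

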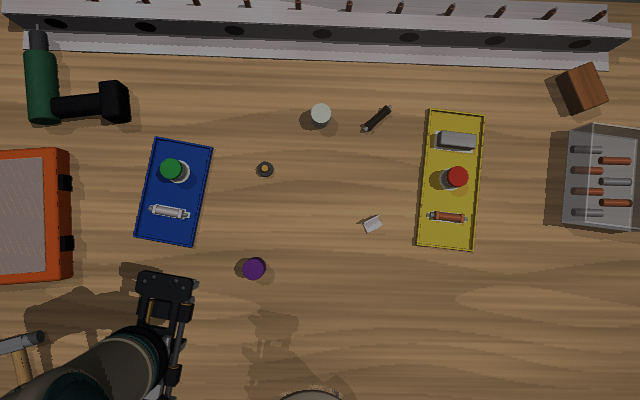

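View pics/scene6.png

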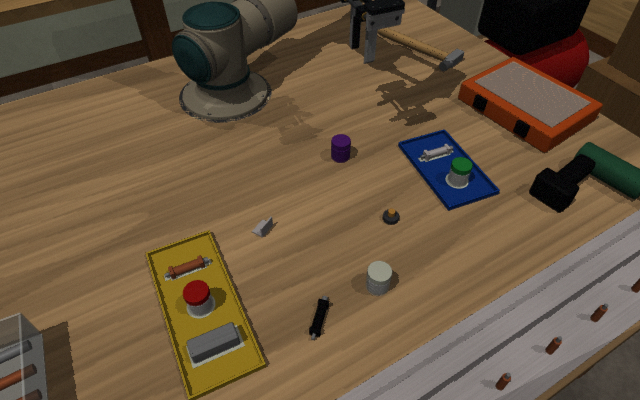

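Both views show all five items on their outlines, within about 1 mm, and the black fastener and white jar where they started. The gripper is clear of everything, so I'm handing in.

```bash
python3 -c "
from rig import manip
print(manip.job_done())"
```

```text
the job is handed in; nothing more can be done
None
```

Both kits are made up and the job is handed in at about 34 s on the robot's clock. I placed them in the order asked: copper fastener, red jar and bar in the yellow tray, then silver fastener and green jar in the blue tray.

- **Placing:** The last camera checks put every part within about 2 mm of its outline centre; most are within 1 mm. The worst reading was the copper fastener, 1.9 mm off in x in the scene view but 0.6 mm in the top view.
- **Angles and heights:** The fasteners and the bar are within about 1.6° of their outlines. Measured heights fit parts lying flat and jars standing upright, and the gripper was clear of everything.
- **Left alone:** The black fastener and white-lidded jar are where they started. The purple jar was not touched.
- **Disagreements:** The networks sometimes gave the purple jar as "green_jar", the white jar as "red_jar" and the green jar as "silver_fastener". I settled these by lid colour and position.
- **Forces:** The readings at the end of each move showed at most about 7 N on the wrist. I did not check it during moves.

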